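# Hold the plug-in board ready over its socket

### The arm

A 6-joint arm with a two-finger parallel gripper is mounted at the origin on the work surface. World frame = base frame: x ahead of the robot, y to its left, z up, the work surface at z = 0. Lengths are in m, angles in rad, forces in N, time in s.
With the tool pointing down it reaches from about 0.3 to 0.75 m from the base axis. Payload 8.5 kg.
Tool frame: the origin (TCP) lies where the fingers leave the gripper's body, on its centre line; the fingertips stand 73 mm ahead of it and the grasp point (between the pads) lies 54 mm ahead of it; z points along the fingers, y is the line along which they close (so a half turn about z gives the same grasp; the last joint's range is limited). The gripper opens to 85 mm and grips with 20 to 120 N. Pads are 22 mm wide; open, the fingers measure 114 mm over their backs; the gripper's body (76 mm by 85 mm) begins 54 mm behind the grasp point. The pads swing forward as they close: fully open they stand 13 mm farther back than shut.
Start: joints at [-1.446, 0.381, 1.297, -0, 1.464, -0.215], TCP at [0.183, -0.519, 0.304] pointing down, gripper open.
Joint ranges: [-3.11, 3.11], [-0.89, 2.33], [0.22, 2.48], [-1.42, 4.56], [0.17, 2.85], [-2.88, 2.88]. Speed limits (rad/s): [2.39, 2.39, 3.14, 3.14, 3.14, 3.14].

### API

Orientations are given as [roll, pitch, yaw] about the fixed x, y, z axes, in that order (R = Rz(yaw) Ry(pitch) Rx(roll)).
In Python, from plant import manip gives the robot as it stands.
- The arm moves only by the shell command python3 -m pendant 'ROWS' [FORCE]. ROWS is JSON, a list of rows, each an object of numbers: "fingers": the gripper's target within -1 to 1 (shut at 1, half-way at 0, fully open at -1); "dx", "dy", "dz": the shift along the tool's x, y, z in units of 40 mm (1.0 is 40 mm); "turn": the turn about the tool's z in degrees. In form: [{"fingers": .., "dx": .., "dy": .., "dz": .., "turn": ..}, ...]. A call has exactly 5 rows; each row is the pose to reach, as a shift and turn from the pose commanded when the call began, along the tool's axes at that moment; what a row does not reach only later rows make up. A row lasts 1/8 s, in which the tool goes at most 62.5 mm and 10.7 degrees, less where a joint would pass 70% of its speed; a pose out of reach is approached as far as the arm can. A call with a gripper value outside its range is refused whole. The fingers move at their own pace and stop on an object; FORCE is the grip in N (left out, the last holds). Time passes only in rows, so rows that repeat a pose let the fingers close, or fill a call up. It gives the time, the measured TCP pose, the force, the opening and the grip force at its end, in the units of the state.
- manip.read_state(): the state, without advancing time (a new reading comes with each control period).
- manip.capture(name): name is "scene" or "side" or "wrist"; returns a dict with "image" (384x512x3 uint8, red, green, blue), "fx", "fy", "cx", "cy" (pixels), "dist" ([k1, k2, p1, p2, k3] as OpenCV has them; the pictures are not rectified), "camera_from_world" (4x4, takes a point from world to camera coordinates). Camera axes: x right, y up, looking along -z (the intrinsics and any distortion apply to the point x, -y, -z); pixel columns grow to the right and rows downward; lengths in m; the calibration is good to about 2 mm. A picture is of the moment at which its call begins. There is no depth.
- manip.job_done(): hands the job in; it is judged then, once.
Trained networks look in a picture, given as the dict that the camera call returned (one of the last four; its "shot" number tells which), for a name from the list of things; names that differ only in an ending like _2 or _b are one class to them, and where a whole thing is asked for, a point or a joint stands for the part that bears it (a point fixed in the world has none). Each returns a list of dicts, best first, with "conf" (0 to 1); they miss things now and then, are a little off and sometimes report something else, mostly with a low value. They report only what shows in the picture. A call takes as long as a camera call. They do not tell look-alikes from the thing itself.
- manip.look_for(label, picture): "xyz" ([x, y, z] in m, in world coordinates, good to about 4 mm: the middle of the surface that is visible of it).
- manip.spot_point(label, picture): "xyz" ([x, y, z] in m, in world coordinates, good to about 4 mm: a listed point, or the origin of a listed thing).
The state is a dict: "time": time; "joint_positions": joint angles; "joint_velocities": joint speeds; "joint_torque": joint torques, N m; "eef_pos": TCP position; "eef_rot": TCP orientation; "force": force on the tool from outside, world axes, zero at the start; "wrist_torque": the same for the moment, N m; "width": finger opening in m; "finger_force": force on a finger pad.
Only numpy, scipy, OpenCV 4.12 (cv2) and the standard library are available. Lean on these libraries where they do the work, as an engineer would, in place of code of your own. Each camera call takes 0.05 s, during which the arm holds its last target. There are 200 camera calls.

### The job

Lift the upright circuit board out of its slotted rack by the black bar along its top edge, carry it over the row of blue bins without striking them, and turn it round so that its component side faces the terminal-strip side of the open base unit. Stop with the board hanging upright and its tongue lined up about 10 mm above the socket's slot, touching nothing but the gripper, and finish while holding it still there so that the fit can be checked: do not plug it in or let go. Leave the controller, the screwdriver and the hex-key set where they lie.

Things in the scene. Friction and masses are not known exactly. Their poses are not given: they have to be found in the camera images.
- board_bar (a point): Centre of the black grip bar on the top edge of the loose circuit board (0.12 kg), which stands in the rack's middle slot, leaning up to 3 degrees. Bar 12 mm thick (x), 100 mm long (y), 16 mm high (z). Axes: z up the board, y along the bar, x out of the component side. Board 96 mm high in all; this point is 88 mm above the lower edge of its tongue.
- board_tongue (a point): Centre of the lower edge of the board's brass tongue, which is 44 mm wide, 4 mm thick, 11 mm high and sticks out of the board's lower edge off-centre: 18 mm along the board's +y and 88 mm below the bar's centre. Same axes as board_bar.
- board_chips (a point): Point on the board's component side, 6 mm along +x from its mid-plane and 42 mm below the bar's centre. The green board is 4 mm thick, 100 mm wide; chips and parts up to 8 mm high stand on its +x face, none within 11 mm of the bar's underside; the other face is bare. Same axes as board_bar.
- socket (a point): Centre of the mouth of the black socket on the open base unit, level with the top of its lips, 37 mm above the table. Socket 62 mm (y) by 20 mm (x), slot 50 by 8 mm along y between sloping lips. Axes: z up, y along the slot, x towards the terminal strip. The board belongs with its axes pointing the same way as these: tongue over the slot, components towards the strip.
- base: The open base unit, fixed to the table: aluminium tray 110 mm (x) by 140 mm (y), side walls 22 mm high. Origin at the centre of its underside; same axes as the socket, which lies 18 mm towards +y. A grey terminal strip with steel screws runs along its +x edge, 43 mm from the slot, top 24 mm above the table.
- rack: Grey plastic rack, fixed to the table, 96 mm (x) by 130 mm (y) by 40 mm high, with three slots along y, 28 mm apart, 5.6 mm wide, 106 mm long, 32 mm deep; the board stands in the middle one, components towards the rack's -x. Origin at the centre of its underside, z up.
- bins: Row of three open blue plastic parts bins, fixed to the table between the rack and the base unit: 301 mm long (x), 130 mm wide overall (y), 76 mm high. Origin at the centre of the row's underside. The rack stands on one side of it and the base unit on the other, either way round.
- board: The same board as board_bar; origin in its mid-plane 88 mm below the bar's centre, same axes.
- controller: Bystander, loose: black control box 40 x 62 x 24 mm with a knob on top, beyond the work. Origin at the centre of its underside.
- screwdriver: Bystander, loose: screwdriver lying on the table beyond the work. Origin at the underside.
- hexkeys: Bystander, loose: yellow folding hex-key set 26 x 95 x 20 mm, beyond the bins. Origin at the centre of its underside.
There are look-alikes about, which are no part of the job. Of the things that look like the board, the smallest one is meant. What is shaped like the base but yellow is not meant.

How it is judged:
By the outcome, as a careful person would: the job done as asked, in the order asked, and still so for the second after the job is handed in, while the arm keeps its last pose, push and grip.
It also fails if it takes over 38 s, if anything falls off the work surface, if the arm or the gripper's body presses on something with over 40 N, if the wrist force passes 120 N, or if a joint passes its speed limit or range.

## Working session

There is one attempt and no reset: what is moved stays moved. The work goes in short steps, Python scripts to look and compute and a shell command to move; the robot and the scene stay as the last step left them, time stands still between calls to the robot, and variables do not carry over. Pictures are saved under pics/ and viewed, at most 10 in all, crops included, and the job is handed in when it is done.

```bash
mkdir -p pics; ls
cat > h.py <<'E'
import numpy as np, cv2
from plant import manip
def shot(n,f=None):
    p=manip.capture(n)
    if f: cv2.imwrite('pics/'+f+'.png',cv2.cvtColor(p['image'],cv2.COLOR_RGB2BGR))
    return p
def proj(p,X):
    T=np.array(p['camera_from_world']);X=np.atleast_2d(X)
    c=(T[:3,:3]@X.T).T+T[:3,3]; c=c*[1,-1,-1]
    K=np.array([[p['fx'],0,p['cx']],[0,p['fy'],p['cy']],[0,0,1.]])
    return cv2.projectPoints(c.reshape(-1,1,3),np.zeros(3),np.zeros(3),K,np.array(p['dist'],float))[0].reshape(-1,2)
E
python3 - <<'E'
from h import *
for n in ['scene','side','wrist']:
    p=shot(n,n+'0'); print(n,'cam',np.round(-np.array(p['camera_from_world'])[:3,:3].T@np.array(p['camera_from_world'])[:3,3],3))
    for l in ['board_bar','board_tongue','board_chips','socket','base','rack','bins','controller','screwdriver','hexkeys']:
        print(l,[(np.round(d['xyz'],3).tolist(),round(d['conf'],2),proj(p,d['xyz'])[0].astype(int).tolist()) for d in manip.spot_point(l,p)])
s=manip.read_state();print(s['time'],s['eef_pos'],s['eef_rot'],s['width'])
E
```

```text
pics
scene cam [1.436 0.112 0.75 ]
board_bar [([0.341, 0.177, 0.008], 0.93, [332, 192]), ([0.529, 0.523, 0.01], 0.9, [455, 242]), ([0.503, 0.23, 0.096], 0.68, [355, 200])]
board_tongue [([0.526, 0.226, 0.009], 0.83, [349, 231]), ([0.58, 0.414, 0.008], 0.69, [419, 251]), ([0.228, 0.145, 0.003], 0.62, [323, 173])]
board_chips [([0.287, 0.171, 0.01], 0.73, [331, 181]), ([0.537, 0.469, 0.012], 0.72, [437, 241]), ([0.511, 0.23, 0.05], 0.59, [352, 216])]
socket [([0.523, -0.281, 0.036], 0.85, [173, 204]), ([0.508, 0.23, 0.002], 0.57, [350, 229]), ([0.446, -0.483, 0.037], 0.56, [120, 182])]
base [([0.461, -0.494, 0.002], 0.81, [117, 193]), ([0.528, 0.227, 0.007], 0.46, [349, 232]), ([0.523, -0.282, 0.037], 0.41, [172, 203])]
rack [([0.505, 0.23, -0.001], 0.87, [350, 229])]
bins [([0.502, -0.013, -0.002], 0.8, [265, 219])]
controller [([0.71, 0.293, 0.002], 0.62, [377, 284])]
screwdriver [([0.741, -0.29, 0.001], 0.96, [143, 264]), ([0.506, 0.229, 0.0], 0.68, [349, 228])]
hexkeys [([0.79, -0.014, 0.003], 0.89, [246, 293])]
side cam [0.211 0.851 0.671]
board_bar [([0.505, 0.229, 0.097], 0.89, 
[... 529 characters left out ...]
.541, -0.292, 0.003], 0.7, [275, 172]), ([0.466, -0.499, -0.003], 0.57, [306, 155])]
rack [([0.503, 0.231, -0.001], 0.58, [228, 265])]
bins [([0.504, -0.011, -0.002], 0.58, [259, 215]), ([0.711, 0.301, -0.003], 0.31, [148, 261])]
controller [([0.711, 0.3, -0.005], 0.86, [148, 262])]
screwdriver [([0.74, -0.288, 0.002], 0.62, [228, 163]), ([0.537, -0.291, 0.001], 0.56, [276, 173])]
hexkeys [([0.793, -0.012, 0.005], 0.61, [181, 194])]
wrist cam [ 0.247 -0.495  0.375]
board_bar []
board_tongue []
board_chips []
socket []
base []
rack []
bins []
controller []
screwdriver []
hexkeys []
1.65 [ 0.18331075 -0.51854117  0.30389348] [-3.14153570e+00 -1.73340918e-05  3.39820225e-01] 0.08566143685410424
```

View pics/scene0.png

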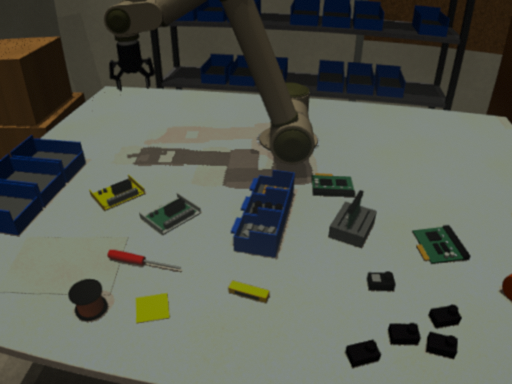

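View pics/side0.png

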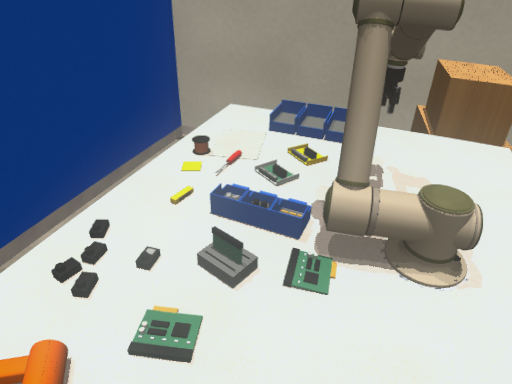

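The scene picture shows the board upright in the rack at about (352,215), the aluminium base at (170,212), the bins at (265,215), and look-alikes: the yellow base at (117,193) and flat boards at (333,185) and (440,243). In the side picture the rack's board at (227,245) shows its bare face towards +y. I'll look closely at the base first, on the way to the rack.

```bash
python3 -m pendant '[{"fingers":-1,"dx":1.5,"dy":-0.6,"dz":0,"turn":8},{"fingers":-1,"dx":3,"dy":-1.2,"dz":0,"turn":16},{"fingers":-1,"dx":4.5,"dy":-1.9,"dz":0,"turn":24},{"fingers":-1,"dx":6,"dy":-2.5,"dz":0,"turn":28},{"fingers":-1,"dx":7.4,"dy":-3.1,"dz":0,"turn":28}]' 40
cat > obs.py <<'E'
from h import *
import sys
def obs(f,labels):
    p=shot('wrist',f)
    for l in labels:
        print(l,[(np.round(d['xyz'],4).tolist(),round(d['conf'],2),proj(p,d['xyz'])[0].astype(int).tolist()) for d in manip.spot_point(l,p)])
    s=manip.read_state();print(s['time'],np.round(s['eef_pos'],4),np.round(s['eef_rot'],4),s['width'],np.round(s['joint_positions'],3))
    return p
if __name__=='__main__': obs(sys.argv[1],sys.argv[2:])
E
python3 obs.py w1 socket base
```

```text
time: 2.28
eef_pos: [0.4161, -0.3072, 0.3041]
eef_rot: [3.141, -0.0, -0.15]
force: [0.1, -0.5, -0.3]
width: 0.0854
finger_force: 0.0
socket [([0.4498, -0.4847, 0.0395], 0.94, [402, 123]), ([0.521, -0.2767, 0.0386], 0.7, [213, 86])]
base [([0.4624, -0.4926, -0.0011], 0.79, [393, 111]), ([0.5351, -0.2912, -0.0013], 0.57, [227, 75])]
2.425 [ 0.4163 -0.3067  0.304 ] [ 3.1415e+00 -2.0000e-04 -1.4410e-01] 0.08508123519418105 [-0.864  0.323  1.387  0.     1.432  0.851]
```

View pics/w1.png

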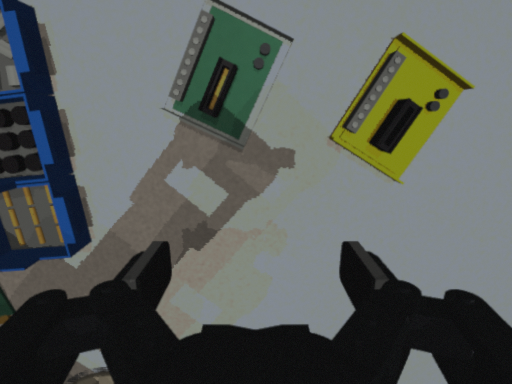

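The picture shows the aluminium base (corners near (165,108), (242,148), (292,40), (210,0)), its strip on the left along (175,95)–(208,15), and the socket at (218,87). The yellow decoy is on the right. Next I'll measure the socket's pose by segmentation.

```bash
cat >> h.py <<'E'
def back(p,uv,z):
    K=np.array([[p['fx'],0,p['cx']],[0,p['fy'],p['cy']],[0,0,1.]])
    n=cv2.undistortPoints(np.array(uv,float).reshape(-1,1,2),K,np.array(p['dist'],float)).reshape(-1,2)
    T=np.array(p['camera_from_world']);R=T[:3,:3];C=-R.T@T[:3,3]
    d=np.c_[n[:,0],-n[:,1],-np.ones(len(n))]@R
    return C+d*((z-C[2])/d[:,2])[:,None]
def blob(mask,seed):
    n,l,s,c=cv2.connectedComponentsWithStats(mask.astype(np.uint8))
    ids=[i for i in range(1,n) if s[i,4]>30]
    i=min(ids,key=lambda i:np.hypot(*(c[i]-seed)))
    return l==i
def rect(p,m,z):
    v,u=np.nonzero(m);P=back(p,np.c_[u,v],z)[:,:2]
    (c,wh,a)=cv2.minAreaRect((P*1000).astype(np.float32))
    d=P-P.mean(0);w,V=np.linalg.eigh(d.T@d);ax=V[:,1]
    return np.round(c,1),np.round(wh,1),round(a,1),'pca',np.round(np.rad2deg(np.arctan2(ax[1],ax[0]))%180,1),np.round(P.mean(0)*1000,1),len(u)
E
python3 - <<'E'
from h import *
p=shot('wrist'); im=p['image'].astype(int); g=im.max(2)
sub=np.zeros(g.shape,bool); sub[50:125,190:250]=1
for t in (45,60):
    m=(g<t)&sub; m=blob(m,(218,87)); m=cv2.morphologyEx(m.astype(np.uint8),cv2.MORPH_CLOSE,np.ones((9,9)))>0
    print(t,rect(p,m,.037))
br=(im[...,0]-im[...,2]>40)&sub; print('brass',rect(p,blob(br,(218,87)),.03))
print('corners z0',np.round(back(p,[(165,108),(242,148),(292,40),(210,0)],.022),4).tolist())
gr=(np.ptp(im,axis=2)<25)&(g>90); s=np.zeros_like(sub); s[5:105,165:215]=1
print('strip', rect(p,blob(gr&s,(190,55)),.024))
cv2.imwrite('pics/c1.png',cv2.resize(cv2.cvtColor(p['image'],cv2.COLOR_RGB2BGR)[0:160,150:310],None,fx=3.7,fy=3.7,interpolation=cv2.INTER_CUBIC))
E
```

```text
45 (array([ 517.9, -280.2]), array([25.4, 62.7]), 56.4, 'pca', np.float64(147.0), array([ 518.4, -280.2]), 1232)
60 (array([ 515.7, -276.5]), array([60.5, 71.4]), 81.7, 'pca', np.float64(152.9), array([ 510. , -277.5]), 1820)
brass (array([ 518.9, -280.1]), array([ 5.1, 47.5]), 56.5, 'pca', np.float64(146.7), array([ 520.2, -281. ]), 187)
corners z0 [[0.5076, -0.2116, 0.022], [0.4475, -0.2949, 0.022], [0.559, -0.3693, 0.022], [0.612, -0.2852, 0.022]]
strip (array([ 564.1, -256.7]), array([8.1, 7.3]), 81.3, 'pca', np.float64(105.7), array([ 564.1, -256.7]), 47)
```

View pics/c1.png

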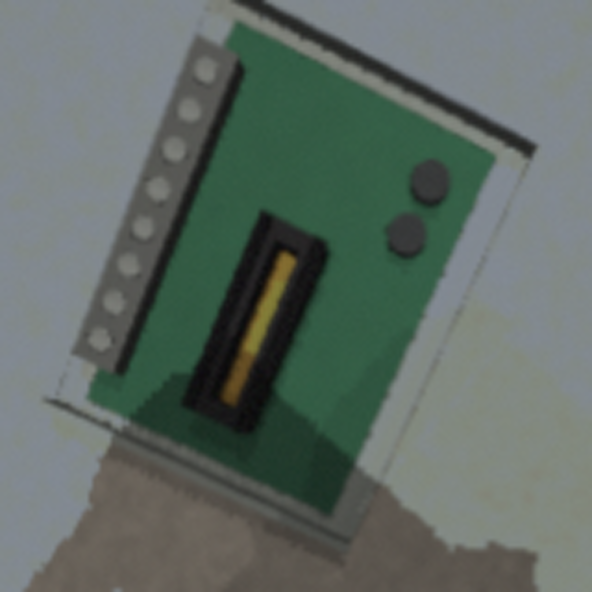

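```bash
python3 -m pendant '[{"fingers":-1,"dx":-0.2,"dy":-1.5,"dz":0,"turn":0},{"fingers":-1,"dx":-0.4,"dy":-3,"dz":0,"turn":0},{"fingers":-1,"dx":-0.6,"dy":-4.5,"dz":0,"turn":0},{"fingers":-1,"dx":-0.8,"dy":-6,"dz":0,"turn":0},{"fingers":-1,"dx":-1,"dy":-7.5,"dz":0,"turn":0}]'
python3 -m pendant '[{"fingers":-1,"dx":-0.2,"dy":-1.5,"dz":0,"turn":0},{"fingers":-1,"dx":-0.4,"dy":-3,"dz":0,"turn":0},{"fingers":-1,"dx":-0.6,"dy":-4.5,"dz":0,"turn":0},{"fingers":-1,"dx":-0.9,"dy":-5.9,"dz":0,"turn":0},{"fingers":-1,"dx":-0.9,"dy":-5.9,"dz":0,"turn":0}]'
python3 obs.py w2 board_bar board_tongue board_chips rack
```

```text
time: 3.1
eef_pos: [0.4194, -0.0057, 0.3041]
eef_rot: [3.141, -0.001, -0.152]
force: [1.2, 0.2, 0.3]
width: 0.0856
finger_force: 0.0
time: 3.72
eef_pos: [0.4191, 0.2342, 0.3037]
eef_rot: [-3.141, 0.0, -0.146]
force: [0.3, -0.1, 0.2]
width: 0.0856
finger_force: 0.0
board_bar [([0.3433, 0.179, 0.0022], 0.64, [302, 216]), ([0.5246, 0.521, 0.0052], 0.59, [22, 121])]
board_tongue [([0.5816, 0.4137, 0.007], 0.71, [87, 58]), ([0.2345, 0.142, 0.0028], 0.66, [334, 281])]
board_chips [([0.288, 0.1729, 0.0132], 0.89, [312, 255]), ([0.5431, 0.4657, 0.0118], 0.65, [54, 99])]
rack [([0.508, 0.2354, 0.0041], 0.79, [243, 98])]
3.975 [0.4197 0.2311 0.304 ] [ 3.1414e+00 -2.0000e-04 -1.5170e-01] 0.08546077175001388 [ 0.256  0.256  1.484 -0.     1.401  1.978]
```

View pics/w2.png

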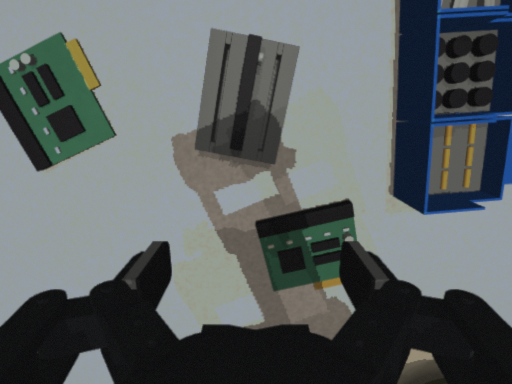

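The wrist picture shows the rack at (245,97) with the black bar running from about (254,37) to (239,150), and parts peeping out on the right (world -y). That matches the expected component side.

Run:
```python
from h import *
p=shot('wrist'); im=p['image'].astype(int); g=im.max(2)
sub=np.zeros(g.shape,bool); sub[30:158,225:268]=1
for t in (40,50):
    m=blob((g<t)&sub,(246,93)); m=cv2.morphologyEx(m.astype(np.uint8),cv2.MORPH_OPEN,np.ones((5,5)))>0
    print(t,rect(p,m,.104))
print(np.round(back(p,[(210,29),(299,44),(279,163),(195,152)],.04),4).tolist())
s=manip.read_state();print(np.round(s['eef_pos'],4),np.round(s['eef_rot'],4))
```

```text
40 (array([474.9, 241.4]), array([12.3, 36.7]), 69.7, 'pca', np.float64(158.8), array([474.7, 241.3]), 497)
50 (array([502. , 231.5]), array([ 13.8, 104.9]), 70.1, 'pca', np.float64(161.1), array([503. , 231.6]), 1617)
[[0.5819, 0.2546, 0.04], [0.553, 0.1632, 0.04], [0.4288, 0.2011, 0.04], [0.4565, 0.2967, 0.04]]
[0.4196 0.2312 0.304 ] [ 3.1415e+00 -1.0000e-04 -1.5150e-01]
```

```bash
python3 -m pendant '[{"fingers":-1,"dx":1.2,"dy":-0.15,"dz":0,"turn":5},{"fingers":-1,"dx":2.08,"dy":-0.3,"dz":0.5,"turn":10},{"fingers":-1,"dx":2.08,"dy":-0.3,"dz":1.5,"turn":10},{"fingers":-1,"dx":2.08,"dy":-0.3,"dz":2.25,"turn":10},{"fingers":-1,"dx":2.08,"dy":-0.3,"dz":2.25,"turn":10}]'
python3 - <<'E'
from h import *
w=shot('wrist');s=shot('side');c=shot('scene')
def crop(p,x,y,r=50): 
    return cv2.resize(p['image'][max(0,y-r):y+r,max(0,x-r):x+r],(390,390),interpolation=cv2.INTER_CUBIC)
cv2.imwrite('pics/g1.png',cv2.cvtColor(np.hstack([crop(s,227,215),crop(c,352,195)]),cv2.COLOR_RGB2BGR))
cv2.imwrite('pics/w3.png',cv2.cvtColor(w['image'],cv2.COLOR_RGB2BGR))
for p in (s,c): print([(np.round(d['xyz'],4),d['conf']) for d in manip.spot_point('board_bar',p)][:2])
st=manip.read_state();print(np.round(st['eef_pos'],4),np.round(st['eef_rot'],4))
E
```

```text
time: 4.65
eef_pos: [0.5029, 0.231, 0.2124]
eef_rot: [3.139, 0.004, -0.325]
force: [-0.3, -0.8, 1.1]
width: 0.0855
finger_force: 0.0
[(array([0.3415, 0.1782, 0.007 ]), 0.65), (array([0.5285, 0.5229, 0.0101]), 0.65)]
[(array([0.3447, 0.1781, 0.0078]), 0.89), (array([0.5064, 0.23  , 0.094 ]), 0.85)]
[0.5037 0.232  0.2154] [-3.1402e+00 -2.3000e-03 -3.2380e-01]
```

View pics/g1.png

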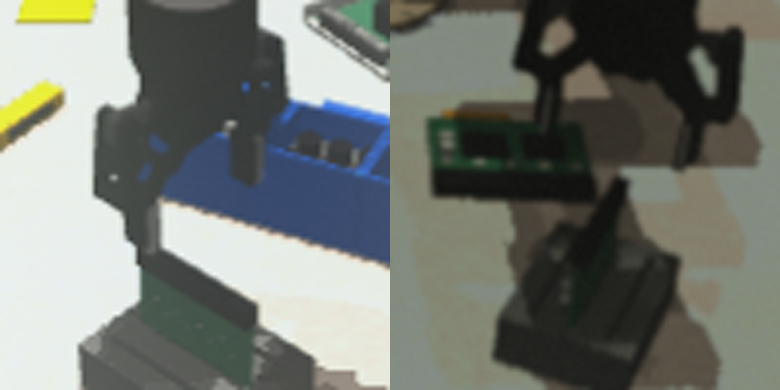

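The crops show the open fingers above the bar on either side of it, above everything. I'll descend and close.

```bash
python3 -m pendant '[{"fingers":-1,"dx":0,"dy":0,"dz":0.7,"turn":0},{"fingers":-1,"dx":0,"dy":0,"dz":1.2,"turn":0},{"fingers":-1,"dx":0,"dy":0,"dz":1.52,"turn":0},{"fingers":-1,"dx":0,"dy":0,"dz":1.52,"turn":0},{"fingers":-0.3,"dx":0,"dy":0,"dz":1.52,"turn":0}]'
python3 -m pendant '[{"fingers":0.2,"dx":0,"dy":0,"dz":0,"turn":0},{"fingers":0.5,"dx":0,"dy":0,"dz":0,"turn":0},{"fingers":0.7,"dx":0,"dy":0,"dz":0,"turn":0},{"fingers":1,"dx":0,"dy":0,"dz":0,"turn":0},{"fingers":1,"dx":0,"dy":0,"dz":0,"turn":0}]' 40
python3 -m pendant '[{"fingers":1,"dx":0,"dy":0,"dz":0,"turn":0},{"fingers":1,"dx":0,"dy":0,"dz":0,"turn":0},{"fingers":1,"dx":0,"dy":0,"dz":0,"turn":0},{"fingers":1,"dx":0,"dy":0,"dz":-0.1,"turn":0},{"fingers":1,"dx":0,"dy":0,"dz":-0.2,"turn":0}]' 50
```

```text
time: 5.52
eef_pos: [0.5036, 0.2323, 0.1541]
eef_rot: [-3.141, -0.001, -0.323]
force: [-0.7, 0.2, -1.1]
width: 0.0699
finger_force: 0.0
time: 6.15
eef_pos: [0.5034, 0.2324, 0.1534]
eef_rot: [-3.141, -0.001, -0.324]
force: [0.8, 3.3, 2.3]
width: 0.0113
finger_force: 40.1
time: 6.78
eef_pos: [0.503, 0.2322, 0.1608]
eef_rot: [3.141, 0.001, -0.323]
force: [1.5, 4.1, -3.1]
width: 0.011
finger_force: 50.4
```

```bash
python3 -m pendant '[{"fingers":1,"dx":0,"dy":0,"dz":-0.5,"turn":0},{"fingers":1,"dx":0,"dy":0,"dz":-1.2,"turn":0},{"fingers":1,"dx":0,"dy":0,"dz":-2.0,"turn":0},{"fingers":1,"dx":0,"dy":0,"dz":-2.8,"turn":0},{"fingers":1,"dx":0,"dy":0,"dz":-3.4,"turn":0}]'
python3 - <<'E'
from h import *
w=shot('wrist');s=shot('side');c=shot('scene')
for n,p in (('w',w),('s',s),('c',c)):
  for l in ['board_bar','board_tongue','board_chips']: print(n,l,[(np.round(d['xyz'],4).tolist(),round(d['conf'],2)) for d in manip.spot_point(l,p)][:3])
st=manip.read_state();X=st['eef_pos']
out=[]
for p in (s,c):
    u,v=proj(p,np.array(X)-[0,0,.09])[0].astype(int); out.append(cv2.resize(p['image'][v-50:v+50,u-50:u+50],(260,390),interpolation=cv2.INTER_CUBIC) if 0 else cv2.resize(p['image'][v-50:v+50,u-33:u+33],(260,390),interpolation=cv2.INTER_CUBIC))
out.append(cv2.resize(w['image'][:,100:356],(260,390)))
cv2.imwrite('pics/g2.png',cv2.cvtColor(np.hstack(out),cv2.COLOR_RGB2BGR))
print(np.round(X,4),np.round(st['eef_rot'],4),np.round(st['joint_positions'],3),st['force'])
E
```

```text
time: 7.4
eef_pos: [0.5029, 0.2314, 0.2984]
eef_rot: [3.14, -0.0, -0.324]
force: [0.0, 0.8, -1.7]
width: 0.0109
finger_force: 50.2
w board_bar [([0.5258, 0.5234, 0.0058], 0.9), ([0.3416, 0.1753, 0.0039], 0.79), ([0.5069, 0.2296, 0.241], 0.64)]
w board_tongue [([0.2338, 0.1405, 0.0065], 0.76), ([0.5804, 0.4132, 0.0033], 0.65)]
w board_chips [([0.5441, 0.4707, 0.0144], 0.78)]
s board_bar [([0.5306, 0.5241, 0.012], 0.98), ([0.5089, 0.2307, 0.2474], 0.89), ([0.3419, 0.1769, 0.0071], 0.61)]
s board_tongue [([0.5792, 0.414, 0.003], 0.75), ([0.2291, 0.1422, 0.0025], 0.7), ([0.5276, 0.2237, 0.1569], 0.64)]
s board_chips [([0.2886, 0.1695, 0.0128], 0.96), ([0.5065, 0.225, 0.2014], 0.89), ([0.5447, 0.4638, 0.0143], 0.63)]
c board_bar [([0.5035, 0.2294, 0.2428], 0.86), ([0.5297, 0.5236, 0.0106], 0.72), ([0.3451, 0.179, 0.0086], 0.63)]
c board_tongue [([0.5806, 0.4137, 0.0072], 0.88), ([0.2312, 0.1455, 0.002], 0.68), ([0.5285, 0.2285, 0.1534], 0.55)]
c board_chips [([0.5099, 0.2284, 0.2021], 0.8), ([0.536, 0.4655, 0.0124], 0.74), ([0.5278, 0.2255, 0.1555], 0.44)]
[0.5032 0.2321 0.2967] [ 3.1411e+00  6.0000e-04 -3.2340e-01] [ 0.219  0.393  1.298 -0.     1.451  2.113] [ 0.99541089  0.75543188 -0.36456026]
```

View pics/g2.png

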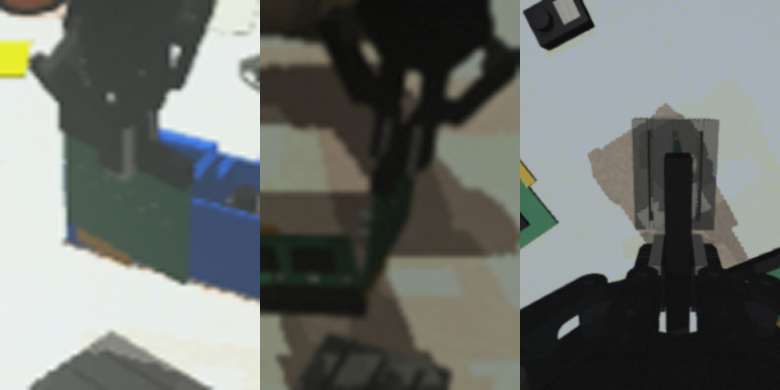

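Board held upright and clear of the rack. Carrying, turning on the way.

```bash
python3 -m pendant '[{"fingers":1,"dx":0.2,"dy":0.5,"dz":0,"turn":-6},{"fingers":1,"dx":0.5,"dy":1.3,"dz":0,"turn":-16},{"fingers":1,"dx":0.9,"dy":2.3,"dz":0,"turn":-26},{"fingers":1,"dx":1.3,"dy":3.3,"dz":0,"turn":-36},{"fingers":1,"dx":1.7,"dy":4.3,"dz":0,"turn":-46}]'
cat > plan.py <<'E'
import sys; from h import *
s=manip.read_state(); P=np.array(s['eef_pos']); psi=s['eef_rot'][2]
x,y,z,yaw=map(float,sys.argv[1:])
d=np.array([x,y,z])-P
print('t',s['time'],'pos',np.round(P,4),'psi',np.round(np.rad2deg(psi),2),'rp',np.round(s['eef_rot'][:2],4),'dx',d[:2]@[np.cos(psi),np.sin(psi)]/.04,'dy',d[:2]@[np.sin(psi),-np.cos(psi)]/.04,'dz',-d[2]/.04,'turn',-(yaw-np.rad2deg(psi)),'j',np.round(s['joint_positions'],2),'F',np.round(s['force'],2))
E
python3 plan.py .536 -.2916 .297 146.4
```

```text
time: 8.62
eef_pos: [0.513, 0.0461, 0.2971]
eef_rot: [3.142, -0.0, 0.485]
force: [0.6, -0.1, -0.5]
width: 0.0112
finger_force: 50.2
t 8.625 pos [0.513  0.0461 0.2971] psi 27.81 rp [ 3.1415 -0.    ] dx -3.4291110955380897 dy 7.736552988897959 dz 0.0022391552837466855 turn -118.59234002208406 j [-0.14  0.32  1.4  -0.    1.41  0.94] F [ 0.63 -0.07 -0.52]
```

```bash
python3 -m pendant '[{"fingers":1,"dx":-0.4,"dy":1.0,"dz":0,"turn":-9},{"fingers":1,"dx":-0.8,"dy":1.9,"dz":0,"turn":-19},{"fingers":1,"dx":-1.2,"dy":2.8,"dz":0,"turn":-29},{"fingers":1,"dx":-1.7,"dy":3.7,"dz":0,"turn":-39},{"fingers":1,"dx":-2.0,"dy":4.5,"dz":0,"turn":-48}]'
python3 plan.py .536 -.2916 .297 146.4
```

```text
time: 9.25
eef_pos: [0.5248, -0.1507, 0.2971]
eef_rot: [-3.141, 0.0, 1.322]
force: [0.5, 0.0, -1.0]
width: 0.011
finger_force: 50.2
t 9.25 pos [ 0.5248 -0.1507  0.2971] psi 75.74 rp [-3.1415e+00  1.0000e-04] dx -3.3459872463641287 dy 1.1382519221801226 dz 0.001986748051567566 turn -70.66024429737075 j [-0.5   0.38  1.32 -0.    1.44 -0.25] F [ 0.5   0.01 -0.98]
```

```bash
python3 -m pendant '[{"fingers":1,"dx":-0.8,"dy":0.3,"dz":0,"turn":-10},{"fingers":1,"dx":-1.6,"dy":0.5,"dz":0,"turn":-20},{"fingers":1,"dx":-2.3,"dy":0.8,"dz":0,"turn":-30},{"fingers":1,"dx":-2.9,"dy":1.0,"dz":0,"turn":-40},{"fingers":1,"dx":-3.3,"dy":1.1,"dz":0,"turn":-50}]'
python3 plan.py .536 -.2916 .235 146.4
```

```text
time: 9.88
eef_pos: [0.5345, -0.2892, 0.2967]
eef_rot: [-3.141, -0.0, 2.195]
force: [0.1, -0.1, -0.9]
width: 0.0111
finger_force: 50.2
t 9.875 pos [ 0.5345 -0.2892  0.2967] psi 125.76 rp [-3.1413e+00 -3.0000e-04] dx -0.07070284328898489 dy -0.0047885328196799444 dz 1.5425079356058107 turn -20.64468521624346 j [-0.69  0.49  1.14 -0.    1.51 -1.31] F [ 0.09 -0.1  -0.87]
```

```bash
python3 -m pendant '[{"fingers":1,"dx":0,"dy":0,"dz":0.2,"turn":-8},{"fingers":1,"dx":-0.05,"dy":0,"dz":0.6,"turn":-16},{"fingers":1,"dx":-0.07,"dy":0,"dz":1.1,"turn":-20.6},{"fingers":1,"dx":-0.07,"dy":0,"dz":1.5,"turn":-20.6},{"fingers":1,"dx":-0.07,"dy":0,"dz":1.5,"turn":-20.6}]'
python3 plan.py .536 -.2916 .189 146.4
python3 - <<'E'
from h import *
w=shot('wrist','w5');s=shot('side','s5');c=shot('scene','c5')
for n,p in (('w',w),('s',s),('c',c)):
  for l in ['board_bar','board_tongue','board_chips','socket','base']: print(n,l,[(np.round(d['xyz'],4).tolist(),round(d['conf'],2)) for d in manip.spot_point(l,p) if np.hypot(d['xyz'][0]-.53,d['xyz'][1]+.29)<.08][:3])
X=manip.read_state()['eef_pos']
out=[]
for p in (s,c):
    u,v=proj(p,np.array(X)-[0,0,.11])[0].astype(int); out.append(cv2.resize(p['image'][v-45:v+45,u-33:u+33],(260,355),interpolation=cv2.INTER_CUBIC))
out.append(cv2.resize(w['image'],(280,355)) if 0 else cv2.resize(w['image'][0:355,120:400],(280,355)))
cv2.imwrite('pics/g3.png',cv2.cvtColor(np.hstack(out),cv2.COLOR_RGB2BGR))
E
```

```text
time: 10.5
eef_pos: [0.5359, -0.2901, 0.236]
eef_rot: [3.141, -0.003, 2.549]
force: [-0.8, -0.1, -1.1]
width: 0.0114
finger_force: 50.1
t 10.5 pos [ 0.5359 -0.2901  0.236 ] psi 146.06 rp [ 3.1414e+00 -2.7000e-03] dx -0.0233970545576822 dy -0.030424206269054625 dz 1.1737889965874673 turn -0.33634948736801107 j [-0.69  0.54  1.23 -0.    1.37 -1.67] F [-0.8  -0.11 -1.13]
w board_bar [([0.5346, -0.2912, 0.176], 0.89)]
w board_tongue []
w board_chips []
w socket [([0.5196, -0.2798, 0.0355], 0.6)]
w base [([0.5345, -0.2913, -0.0023], 0.7)]
s board_bar [([0.5332, -0.2912, 0.1779], 0.69)]
s board_tongue [([0.5182, -0.279, 0.0956], 0.64), ([0.5362, -0.2917, 0.0004], 0.29)]
s board_chips [([0.5353, -0.2847, 0.1373], 0.71), ([0.536, -0.2909, 0.1792], 0.3)]
s socket [([0.521, -0.2822, 0.0401], 0.69)]
s base [([0.5401, -0.2934, -0.0011], 0.57)]
c board_bar [([0.5295, -0.289, 0.1826], 0.74)]
c board_tongue [([0.5195, -0.2777, 0.0945], 0.58)]
c board_chips [([0.5427, -0.2845, 0.1381], 0.63)]
c socket [([0.5213, -0.2832, 0.0372], 0.61)]
c base [([0.5368, -0.2912, 0.0002], 0.94)]
```

View pics/g3.png

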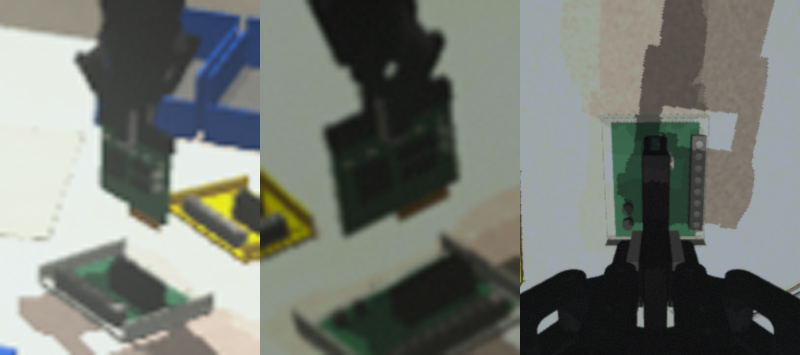

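The board hangs upright with its components towards the strip (on the right in the wrist view), and the tongue is above the socket. I'll lower it part-way, then check the residuals from pixels.

```bash
python3 -m pendant '[{"fingers":1,"dx":0,"dy":0,"dz":0.2,"turn":0},{"fingers":1,"dx":0,"dy":0,"dz":0.5,"turn":0},{"fingers":1,"dx":0,"dy":0,"dz":0.8,"turn":0},{"fingers":1,"dx":0,"dy":0,"dz":0.9,"turn":0},{"fingers":1,"dx":0,"dy":0,"dz":0.9,"turn":0}]'
python3 plan.py .536 -.2916 .1925 146.4
python3 - <<'E'
from h import *
w=shot('wrist','w6');s=shot('side','s6');c=shot('scene','c6')
a=[]
for p,k in ((s,'s'),(c,'c')):
    u,v=proj(p,[.519,-.28,.05])[0].astype(int); print(k,'crop origin',u-25,v-30,'scale 10x10')
    a.append(cv2.resize(p['image'][v-30:v+30,u-25:u+25],(390,468),interpolation=cv2.INTER_CUBIC))
cv2.imwrite('pics/g4.png',cv2.cvtColor(np.hstack(a),cv2.COLOR_RGB2BGR))
im=w['image'];g=im.max(2)
m=blob((g<45)&(np.arange(512)[None]>235)&(np.arange(512)[None]<275)&(np.arange(384)[:,None]<235)&(np.arange(384)[:,None]>130),(254,190));z=manip.read_state()['eef_pos'][2]-.0575+.008
print('bar',z,rect(w,m,z))
# row profile of the tray
for r in (118,125): print(r,im[r,170:350:1].max(1).tolist()[:]) if 0 else None
E
python3 -c "
import cv2;i=cv2.imread('pics/w6.png');cv2.imwrite('pics/w6c.png',cv2.resize(i[80:260,170:370],(800,600)[:2] if 0 else (660,594),interpolation=cv2.INTER_CUBIC))"
```

```text
time: 12.02
eef_pos: [0.5362, -0.2902, 0.2008]
eef_rot: [3.142, -0.001, 2.549]
force: [-1.1, -0.5, -1.2]
width: 0.0107
finger_force: 50.2
t 12.025 pos [ 0.5362 -0.2902  0.2008] psi 146.07 rp [ 3.1416e+00 -6.0000e-04] dx -0.016013779448834715 dy -0.030532401723821503 dz 0.20691599502572905 turn -0.32941022091566197 j [-0.69  0.57  1.28 -0.    1.29 -1.67] F [-1.12 -0.53 -1.17]
s crop origin 255 134 scale 10x10
c crop origin 148 169 scale 10x10
bar 0.15204562988736034 (array([ 503.3, -268.5]), array([12.7, 43.3]), 56.1, 'pca', np.float64(146.3), array([ 502.6, -268. ]), 2688)
```

View pics/g4.png

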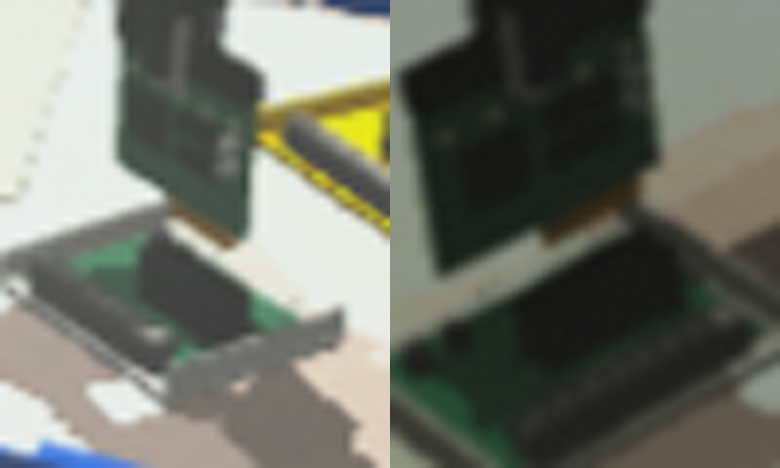

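View pics/w6c.png

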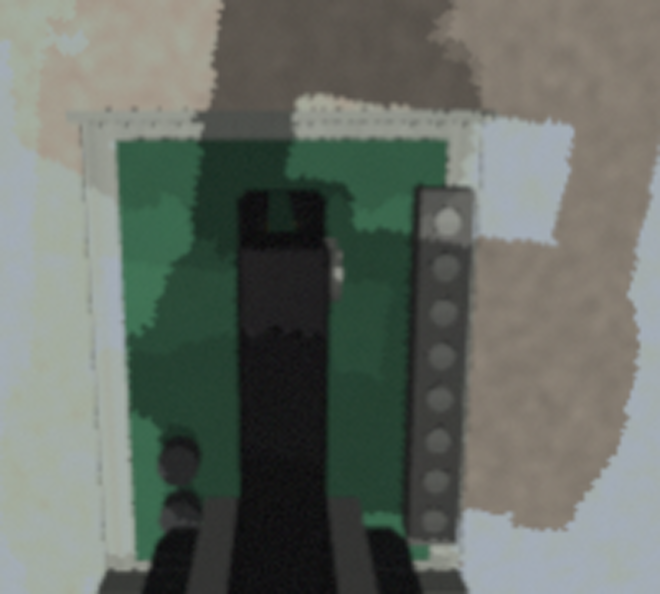

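Wrist crop: the socket's end (x 240–325) is centred under the bar (238–329), and the tray edges splay evenly about it, so sideways position and yaw fit. The side and scene crops show the tongue above the +y part of the socket, clear of it. I'll check position along the slot and height numerically.

Run:
```python
from h import *
st=manip.read_state();X=np.array(st['eef_pos']);psi=st['eef_rot'][2]
yd=np.array([np.cos(psi),np.sin(psi),0]);xd=np.array([np.sin(psi),-np.cos(psi),0])
R={}
for k in range(5):
  for n in('side','scene'):
    p=shot(n)
    for l in ('board_tongue','socket','board_bar'):
      for d in manip.spot_point(l,p):
        q=np.array(d['xyz'])
        if d['conf']>.45 and np.hypot(*(q-X)[:2])<.05: R.setdefault((l,n),[]).append([(q-X)@xd,(q-X)@yd,q[2]]); break
for k,v in R.items(): print(k,len(v),np.round(np.mean(v,0)*1000,1),np.round(np.std(v,0)*1000,1))
from scipy.optimize import least_squares
for n in('side','scene'):
    p=shot(n);im=p['image'].astype(int);u,v=proj(p,X+.018*yd-[0,0,.14])[0].astype(int)
    b=np.zeros(im.shape[:2],bool);b[v-14:v+14,u-14:u+14]=1
    m=b&(im[...,0]-im[...,2]>25)&(im[...,0]>im[...,1]+8); vv,uu=np.nonzero(m)
    # intersect brass pixels with the plane of the tongue's +x face
    P1=back(p,np.c_[uu,vv],0.0);P2=back(p,np.c_[uu,vv],.3);x1=(P1-X)@xd-.002;x2=(P2-X)@xd-.002
    Q=P1+(P2-P1)*(x1/(x1-x2))[:,None];q=np.c_[(Q-X)@yd,Q[:,2]]*1000
    print(n,len(uu),'mean',np.round(q.mean(0),1),'pct y',np.round(np.percentile(q[:,0],[2,98]),1),'z',np.round(np.percentile(q[:,1],[2,98]),1))
print(X,st['time'])
for S in ([.5185,-.280,.037],): print('mine',(np.array(S)-X)@xd,(np.array(S)-X)@yd)
```

```text
('board_tongue', 'side') 5 [-1.6 21.1 57.8] [0.9 1.1 0.6]
('socket', 'side') 5 [-1.2 18.2 35.2] [0.7 1.1 1.2]
('board_bar', 'side') 5 [ -1.1   0.4 144.8] [1.2 1.3 1.7]
('board_tongue', 'scene') 5 [ 0.9 19.4 57.5] [1.8 0.5 1.8]
('socket', 'scene') 5 [ 0.5 18.6 37. ] [1.5 0.7 1.7]
('board_bar', 'scene') 5 [ -2.3   3.1 146.4] [1.1 1.7 0.8]
side 36 mean [ 51.4 103.9] pct y [ 1.7 85.2] z [ 56.7 147.1]
scene 29 mean [29.9 58.9] pct y [ 1.1 61.1] z [43.1 65. ]
[ 0.53628796 -0.29033209  0.20154563] 12.175
mine -0.001356691625597685 0.02052615685860195
```

```bash
python3 -m pendant '[{"fingers":1,"dx":-0.01,"dy":0,"dz":0.08,"turn":-0.2},{"fingers":1,"dx":-0.02,"dy":0,"dz":0.16,"turn":-0.3},{"fingers":1,"dx":-0.025,"dy":0,"dz":0.25,"turn":-0.3},{"fingers":1,"dx":-0.025,"dy":0,"dz":0.25,"turn":-0.3},{"fingers":1,"dx":-0.025,"dy":0,"dz":0.25,"turn":-0.3}]'
python3 - <<'E'
from h import *
st=manip.read_state();X=np.array(st['eef_pos']);psi=st['eef_rot'][2]
yd=np.array([np.cos(psi),np.sin(psi),0]);xd=np.array([np.sin(psi),-np.cos(psi),0])
R={}
for k in range(5):
  for n in('side','scene'):
    p=shot(n)
    for l in ('board_tongue','socket'):
      for d in manip.spot_point(l,p):
        q=np.array(d['xyz'])
        if d['conf']>.4 and np.hypot(*(q-X)[:2])<.05 and abs(q[2]-(.037 if l=='socket' else .047))<.012: R.setdefault((l,n),[]).append([(q-X)@xd,(q-X)@yd,q[2]]); break
for k,v in R.items(): print(k,len(v),np.round(np.mean(v,0)*1000,1),np.round(np.std(v,0)*1000,1))
for n in('side','scene'):
    p=shot(n);im=p['image'].astype(int)
    m=(im[...,0]-im[...,2]>20)&(im[...,0]>im[...,1]+6); vv,uu=np.nonzero(m)
    P1=back(p,np.c_[uu,vv],0.0);P2=back(p,np.c_[uu,vv],.3);x1=(P1-X)@xd-.002;x2=(P2-X)@xd-.002
    Q=P1+(P2-P1)*(x1/(x1-x2))[:,None];q=np.c_[(Q-X)@yd,Q[:,2]]*1000
    q=q[(abs(q[:,0]-19)<30)&(abs(q[:,1]-53)<12)]
    print(n,len(q),'mean',np.round(q.mean(0),1),'y',np.round(np.percentile(q[:,0],[3,97]),1),'z',np.round(np.percentile(q[:,1],[3,97]),1))
print(X,st['eef_rot'],st['force'],manip.read_state()['time'])
E
```

```text
time: 14.9
eef_pos: [0.537, -0.2908, 0.1912]
eef_rot: [3.142, 0.0, 2.555]
force: [0.4, 0.5, -1.5]
width: 0.011
finger_force: 50.2
('board_tongue', 'side') 5 [-2.4 21.4 47.4] [0.9 1.5 1.1]
('socket', 'side') 4 [-2.9 17.9 35.2] [1.5 0.7 0.7]
('board_tongue', 'scene') 5 [ 1.4 20.  45.5] [1.6 1.3 1.7]
('socket', 'scene') 4 [ 0.6 17.9 36.9] [0.6 1.9 1.3]
side 17 mean [22.5 50.5] y [ 3.6 42.3] z [45.7 55. ]
scene 30 mean [21.  52.9] y [ 0.7 40.3] z [49.2 56.6]
[ 0.53702481 -0.29082396  0.1911578 ] [3.14156504e+00 8.92784669e-05 2.55457101e+00] [ 0.40602801  0.48742122 -1.54779876] 16.5
```

Run:
```python
from h import *
st=manip.read_state();X=np.array(st['eef_pos']);psi=st['eef_rot'][2]
yd=np.array([np.cos(psi),np.sin(psi),0]);xd=np.array([np.sin(psi),-np.cos(psi),0])
p=shot('wrist','w7');im=p['image']
for c in (246,249,255,261,264): print(c,[tuple(int(a) for a in x) for x in im[128:164:2,c]])
for r in (112,114,116,118,120,122): print(r,im[r,215].tolist(),im[r,280].tolist())
f=lambda u,v,z:np.round(((back(p,[(u,v)],z)[0]-X)@np.c_[xd,yd])*1000,1)
for v in (130,134,138,142): print('socket end row',v,f(255,v,.037))
zb=X[2]-.0565+.008
for v in (148,152,156,160): print('bar end row',v,f(255,v,zb))
for v in (112,116,120): print('tray rim',v,f(255,v,.022))
print([np.round(proj(p,X-[0,0,.0485]+a*yd+b*xd)[0],1) for a,b in((50,-6),(50,6))] if 0 else '')
```

```text
246 [(30, 49, 38), (30, 50, 38), (30, 51, 38), (31, 51, 39), (26, 45, 33), (16, 16, 18), (10, 14, 15), (11, 12, 15), (18, 18, 16), (11, 13, 13), (13, 12, 14), (15, 17, 19), (17, 16, 17), (16, 15, 18), (34, 32, 32), (34, 34, 36), (35, 34, 34), (32, 31, 32)]
249 [(31, 51, 40), (30, 50, 38), (31, 50, 39), (29, 50, 39), (26, 43, 34), (15, 17, 18), (21, 19, 21), (19, 19, 21), (20, 19, 18), (22, 19, 21), (22, 17, 21), (15, 15, 16), (19, 19, 19), (20, 18, 19), (31, 30, 32), (35, 35, 34), (34, 33, 34), (36, 34, 34)]
255 [(30, 50, 38), (30, 52, 41), (31, 52, 41), (31, 59, 44), (29, 45, 36), (23, 33, 28), (25, 38, 30), (24, 40, 32), (25, 39, 31), (26, 39, 31), (23, 37, 31), (17, 25, 22), (14, 13, 12), (17, 17, 16), (31, 30, 31), (34, 32, 33), (33, 32, 33), (34, 32, 32)]
261 [(52, 91, 70), (52, 91, 69), (51, 90, 68), (39, 71, 53), (27, 45, 35), (14, 14, 14), (17, 18, 16), (18, 18, 19), (19, 18, 18), (17, 17, 18), (23, 20, 19), (19, 18, 18), (15, 13, 16), (19, 17, 18), (27, 26, 28), (32, 31, 32), (34, 33, 33), (30, 29, 30)]
264 [(54, 92, 70), (52, 92, 70), (53, 92, 69), (47, 81, 61), (29, 46, 38), (15, 14, 15), (14, 13, 14), (19, 21, 21), (16, 16, 17), (16, 18, 19), (18, 19, 21), (14, 14, 14), (13, 13, 13), (17, 17, 20), (30, 27, 30), (34, 33, 34), (33, 31, 32), (31, 30, 33)]
112 [148, 150, 141] [112, 113, 106]
114 [147, 151, 141] [142, 146, 137]
116 [134, 138, 129] [115, 119, 111]
118 [153, 156, 147] [145, 148, 140]
120 [127, 138, 126] [123, 131, 121]
122 [57, 96, 73] [55, 93, 70]
socket end row 130 [-0.3 58.7]
socket end row 134 [-0.3 55.7]
socket end row 138 [-0.3 52.6]
socket end row 142 [-0.3 49.5]
bar end row 148 [-0.3 56.6]
bar end row 152 [-0.3 54.9]
bar end row 156 [-0.3 53.2]
bar end row 160 [-0.3 51.5]
tray rim 112 [-0.3 72.2]
tray rim 116 [-0.3 69.1]
tray rim 120 [-0.3 65.9]
```

```bash
python3 -m pendant '[{"fingers":1,"dx":-0.025,"dy":0,"dz":-0.01,"turn":0},{"fingers":1,"dx":-0.05,"dy":0,"dz":-0.01,"turn":0},{"fingers":1,"dx":-0.05,"dy":0,"dz":-0.01,"turn":0},{"fingers":1,"dx":-0.05,"dy":0,"dz":-0.01,"turn":0},{"fingers":1,"dx":-0.05,"dy":0,"dz":-0.01,"turn":0}]'
python3 -m pendant '[{"fingers":1,"dx":0,"dy":0,"dz":0,"turn":0},{"fingers":1,"dx":0,"dy":0,"dz":0,"turn":0},{"fingers":1,"dx":0,"dy":0,"dz":0,"turn":0},{"fingers":1,"dx":0,"dy":0,"dz":0,"turn":0},{"fingers":1,"dx":0,"dy":0,"dz":0,"turn":0}]'
python3 - <<'E'
from h import *
st=manip.read_state();X=np.array(st['eef_pos']);psi=st['eef_rot'][2]
p=shot('wrist','w8');im=p['image'].astype(int);g=im.max(2)
for r in (139,142,145,160,170):
    c=np.nonzero(g[r,225:285]<(26 if r<150 else 42))[0]+225; print(r,c.min(),c.max(),'green',(np.nonzero((im[r,245:265,1]-im[r,245:265,0])>8)[0]+245).tolist())
print(st['time'],X,st['eef_rot'],st['force'],np.abs(st['joint_velocities']).max())
E
```

```text
time: 17.18
eef_pos: [0.5387, -0.2919, 0.1915]
eef_rot: [-3.142, 0.0, 2.555]
force: [0.9, 0.1, -1.1]
width: 0.0103
finger_force: 50.2
time: 17.8
eef_pos: [0.5387, -0.2919, 0.1915]
eef_rot: [-3.142, -0.0, 2.555]
force: [-1.1, 0.1, -0.2]
width: 0.0111
finger_force: 50.2
139 242 268 green [251, 252, 253, 254, 255, 256]
142 242 268 green [251, 252, 253, 254, 255, 256, 257]
145 242 268 green [252, 253, 254, 255, 256, 257]
160 242 269 green []
170 242 269 green []
17.8 [ 0.53866701 -0.29190923  0.19150176] [-3.14158375e+00 -2.44941661e-05  2.55464255e+00] [-1.0883503   0.14685288 -0.20814925] 0.0011300489470299918
```

```bash
python3 -c "
from plant import manip; print(manip.job_done())"
```

```text
the job is handed in; nothing more can be done
None
```

I handed the job in at 17.8 s with the board gripped still and upright above the socket: component side towards the terminal strip, tongue about 10 mm above the slot, centred to about 1 mm across it and 2 mm along it by my measurements; no verdict came back.

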